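# Clip the amber shield's pin on a microscope stage

## Robot

A 6-joint arm with a two-finger parallel gripper is mounted at the origin on the work surface. World frame = base frame: x ahead of the robot, y to its left, z up, the work surface at z = 0. Lengths are in m, angles in rad, forces in N, time in s.
With the tool pointing down it reaches from about 0.35 to 0.875 m from the base axis. Payload 15.5 kg.
Tool frame: the origin (TCP) lies between the finger pads; the fingertips stand 22 mm ahead of it and the grasp point (between the pads) lies 3 mm ahead of it; z points along the fingers, x is the direction in which the jaws open and shut, and the axes are right-handed (so a half turn about z gives the same grasp; the last joint's range is limited). The gripper opens to 85 mm and grips with 20 to 120 N. Pads are 22 mm wide; open, the fingers measure 114 mm over their backs; the gripper's body (76 mm by 85 mm) begins 54 mm behind the grasp point. The pads swing forward as they close: fully open they stand 13 mm farther back than shut.
Start: joints at [1.04, 0.494, 1.345, -0, 1.302, -0.096], TCP at [0.264, 0.567, 0.253] pointing down, gripper open.
Joint ranges: [-2.91, 2.91], [-0.82, 2.16], [0.22, 2.67], [-1.22, 4.37], [0.12, 2.79], [-3.08, 3.08]. Speed limits (rad/s): [1.89, 1.89, 2.57, 3.01, 3.01, 3.01].

## Interface

Orientations are given as a rotation vector (axis times angle).
In Python, from rig import env, vision gives the robot as it stands.
- The arm moves only by the shell command python3 -m inch 'ROWS' [FORCE]. ROWS is JSON, a list of rows, each a list of 5 numbers: the closure, from 0 (fully open) to 1 (shut), then the shift along the tool's x, y, z in mm, then the turn about the tool's z in degrees. In form: [[claw, x, y, z, turn], ...]. A call has 1 to 12 rows; each row shifts and turns the pose as measured when the row begins, along the tool's axes as they then stand; what a row does not reach is not made up. A row lasts 1/8 s, in which the tool goes at most 62.5 mm and 10.7 degrees, less where a joint would pass 70% of its speed; a pose out of reach is approached as far as the arm can. A call is refused whole if a number of a shift passes 62.5 or a number of a turn 10.7, either way. A call with a gripper value outside its range is refused whole. The fingers move at their own pace and stop on an object; FORCE is the grip in N (left out, the last holds). Time passes only in rows, so rows that do not move let the fingers close. It gives the time, the measured TCP pose, the force and the opening at its end, in the units of the state.
- env.observe(): the state, without advancing time (a new reading comes with each control period).
- vision.snapshot(name): name is "scene" or "top" or "wrist"; returns the picture (400x640x3 uint8, red, green, blue); there is no depth.
- vision.calibration(name): a dict with "K" (3x3 intrinsics, pixels), "rvec" (rotation vector, rad) and "tvec" (3), from world to camera coordinates, as OpenCV has them. Camera axes: x right, y down, z forward; pixel columns grow to the right and rows downward; lengths in m; the calibration is good to about 2 mm. A picture is of the moment at which its call begins: read the wrist's pose just before it. calibration takes no time and is no camera call; for the wrist camera it gives the pose at the moment of the call.
- env.job_done(): hands the job in, once; it reports no verdict.
The state is a dict: "time_s": time; "joint_pos": joint angles; "joint_velocities": joint speeds; "tau": joint torques, N m; "eef_pos": TCP position; "ee_rot": TCP orientation; "ft_force": force on the tool from outside, world axes, zero at the start; "torque": the same for the moment, N m; "gripper_width": opening from 0.0 (shut) to 1.0 (fully open).
Only numpy, scipy, OpenCV 4.12 (cv2) and the standard library are available. Lean on these libraries where they do the work, as an engineer would, in place of code of your own. Each camera call takes 0.05 s, during which the arm holds its last target.

## Task

Lock the amber shield's bracket onto the microscope stage: pick the hairpin spring clip up off the rubber mat by its grey grip and push it sideways over the neck of the upright pin, under the pin's head, until it snaps past and its nose is fully home against the pin. The pin is loose in its slot and gives way until it meets the slot's end, so push on by feel, but gently: stop as soon as the clip is home, never pressing clip and pin together with more than about 25 N. Leave the clip on the pin, lying flat on the bracket plate, let go, and leave the other things alone.

Things in the scene. Friction and masses are not known exactly. Their poses are not given: they have to be found in the camera images.
- clip_grip (a point): Centre of the hairpin clip's grey grip, half-way up: ribbed upright block 26 mm long (x), 14 wide (y), 22 tall; 70 g with the legs. Its underside is the clip's underside. It lies right way up on a 4 mm rubber mat, clear all round. x points from the grip to the clip's mouth (the way it is pushed), z up. Take it from above across the 14 mm width, fingertips low
- clip_throat (a point): Middle of the clip's throat, at wire height (3 mm above the underside), 44 mm ahead of the grip's centre; axes as the grip's. Two sprung 5 mm steel wire legs leave the grip's front face (13 mm ahead of its centre), pinch in here to a 7 mm gap and flare to a mouth 23 mm wide (gap) at their tips, 20.5 mm farther on
- clip_seat (a point): The clip's seat, where the pin's axis stands when home: underside level, 37.5 mm ahead of the grip's centre and 11 mm below it; axes as the grip's. A rigid nose between the legs (8 mm wide, 6 mm tall) ends 6.5 mm short of here and stops on the pin. Passing the throat takes 8 to 16 N (varies with friction); then the force drops, and rises steeply when the nose is on the pin
- pin: Upright steel pin on a bracket plate on the black stage. Origin: on its axis, level with the plate's flat top (84 mm above the bench). x is the way to push, along the slot; z up. Neck 12 mm in diameter, 10 mm tall; head 18 mm across, its top 18 mm above the plate. The clip goes on along +x, its underside 0 to 4 mm above the plate. The pin slides to +x under about 7 N by an unknown 10 to 40 mm to the slot's end
- pin_plate (a point): Middle of the aluminium bracket plate's top, 18 mm to -x of the pin; axes as the pin's. The plate is 74 mm long (x), 50 mm wide, and the clip rests flat on it when home. It moves with the pin, and so does the amber shield at its +y side: a low arm and, from 60 mm off the pin, a slanted plate leaning outward, up to 62 mm high. Nothing stands higher than the plate on its -x side
- objective: Bystander: microscope objective, steel, 28 mm in diameter, 43 mm tall, standing on the stage's far right corner 50 to 90 mm beyond the pin and 55 mm to its -y side. Origin: centre of its underside
- dropper: Bystander: small amber dropper bottle, 34 mm in diameter, 65 mm tall, on the bench beyond the work. Origin: centre of its underside
- slidebox: Bystander: grey slide box with white lid, 91 x 56 x 34 mm, on the bench between stage and mat. Origin: centre of its underside
Not all that is in view belongs to the job. Leave any green look-alike of the part that bears clip_grip alone.

How it is judged:
At the end, for the whole second after the job is handed in: The clip has snapped over the pin's neck: its seat point within 2 mm of the pin's axis, its underside at the level of the plate's top (2 mm below to 4 mm above), tilted less than 0.12 rad, let go and at rest (horizontal distance between clip_seat and pin below 0.002 m and z of clip_seat in the frame of pin between -0.002 and 0.004 m and angle between clip_seat's own z axis and vertical below 0.12 rad and linear speed of clip below 0.02 m/s and contact force between the fingers and clip below 0.1 N); the robot touches nothing.
It fails at once if the clip and the pin (with its plate and shield) press on each other with more than 25 N (contact force between clip and pin above 25 N).
It fails at once if the objective is moved by more than 20 mm or tipped (distance of objective from where it was at the start of the episode above 0.02 m or angle between objective's own z axis and vertical above 0.3 rad).
It fails at once if the dropper bottle is moved by more than 20 mm or tipped (distance of dropper from where it was at the start of the episode above 0.02 m or angle between dropper's own z axis and vertical above 0.3 rad).
It fails at once if the slide box is moved by more than 20 mm or tipped (distance of slidebox from where it was at the start of the episode above 0.02 m or angle between slidebox's own z axis and vertical above 0.3 rad).
It also fails if it takes over 51 s, if anything falls off the work surface, if the arm or the gripper's body presses on something with over 40 N, if the wrist force passes 120 N, or if a joint passes its speed limit or range.

## Working session

There is one attempt and no reset: what is moved stays moved. The work goes in short steps, Python scripts to look and compute and a shell command to move; the robot and the scene stay as the last step left them, time stands still between calls to the robot, and variables do not carry over. Pictures are saved under pics/ and viewed, and the job is handed in when it is done.

```bash
ls; mkdir -p pics; python3 - <<'E'
from rig import env, vision
import cv2, numpy as np
print(env.observe())
for n in ("scene","top","wrist"):
    c=vision.calibration(n); print(n,np.round(c["K"],1).tolist(),np.round(c["rvec"],4),np.round(c["tvec"],4))
    cv2.imwrite(f"pics/{n}0.png",vision.snapshot(n)[:,:,::-1])
E
```

```text
pics
{'time_s': 0.0, 'joint_pos': array([ 1.03950548e+00,  4.94212362e-01,  1.34613264e+00, -1.37396192e-05,
        1.30251488e+00, -9.54761259e-02]), 'joint_velocities': array([-1.30693196e-04,  1.50760127e-04, -1.01579967e-05,  1.55015196e-03,
       -9.42908733e-04,  9.60341315e-04]), 'tau': array([-3.17254285e-05, -8.82147574e+01, -3.83874679e+01, -6.14662913e-04,
        1.00179546e-02, -1.32867613e-04]), 'eef_pos': array([0.26365797, 0.56629123, 0.25268159]), 'ee_rot': array([ 2.64865613e+00,  1.68835066e+00, -1.76310191e-03]), 'ft_force': array([0.61967904, 0.43291169, 0.18762093]), 'torque': array([-0.01047883,  0.01351787, -0.00314173]), 'gripper_width': 1.004737098866007}
scene [[471.9, 0.0, 323.6], [0.0, 471.9, 196.5], [0.0, 0.0, 1.0]] [ 0.8582  2.4591 -1.1663] [ 0.386  -0.1744  1.3925]
top [[396.0, 0.0, 322.4], [0.0, 396.0, 210.6], [0.0, 0.0, 1.0]] [ 2.1426 -2.1607  0.1529] [0.0606 0.5586 0.8972]
wrist [[307.7, 0.0, 316.7], [0.0, 307.7, 199.9], [0.0, 0.0, 1.0]] [-2.4469 -1.5612 -0.2132] [-0.6245 -0.0349  0.378 ]
```

View pics/scene0.png

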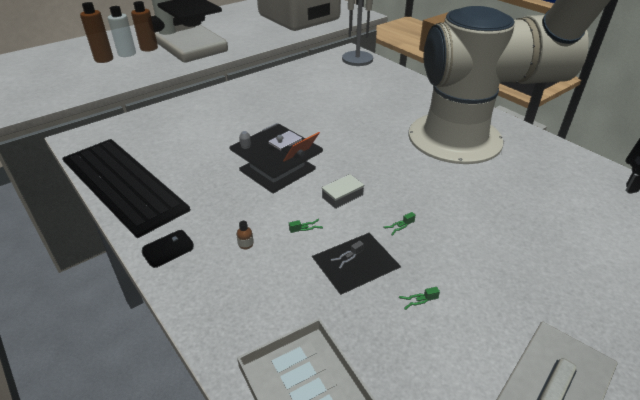

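View pics/top0.png

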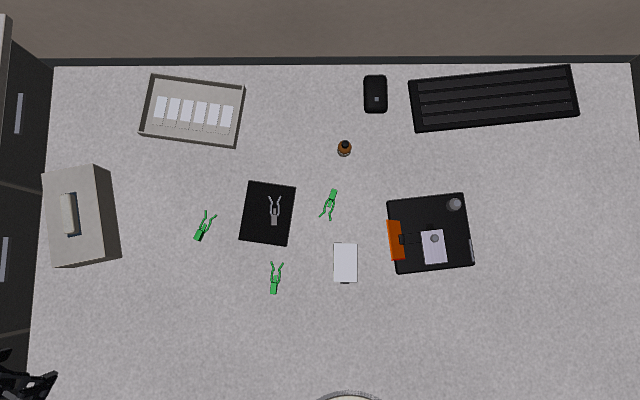

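View pics/wrist0.png

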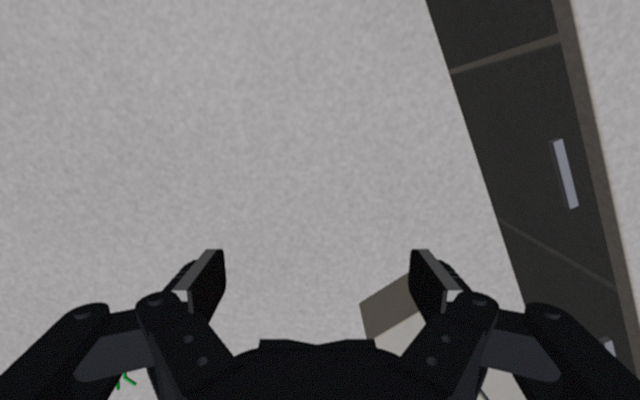

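The scene and top views show one grey clip on the black mat (top ≈(274,212), scene ≈(350,252)). There are three green look-alikes (top (203,227), (276,278), (330,203)). The pin is at top ≈(434,239), with the shield to its left, the objective at (454,203), and the slide box at (345,262). I choose the grey clip on the mat and check it in crops.

```bash
cat > h.py <<'E'
from rig import env, vision
import cv2, numpy as np
def proj(c,p):
    return cv2.projectPoints(np.array(p,float).reshape(-1,3),c["rvec"],c["tvec"],c["K"],None)[0].reshape(-1,2)
def ray(c,uv,z):
    R=cv2.Rodrigues(np.array(c["rvec"]))[0]; o=-R.T@np.array(c["tvec"]).ravel()
    d=R.T@np.linalg.inv(c["K"])@np.array([uv[0],uv[1],1.]); return o+d*(z-o[2])/d[2]
E
python3 - <<'E'
from h import *
im=cv2.imread("pics/top0.png")
a=cv2.resize(im[170:260,230:320],(540,540),interpolation=cv2.INTER_CUBIC)
cv2.imwrite("pics/clipcrop.png",a)
a=cv2.resize(im[185:280,380:480],(800,600)[::1] if 0 else (600,570),interpolation=cv2.INTER_CUBIC)
cv2.imwrite("pics/pincrop.png",a)
im=cv2.imread("pics/scene0.png")
cv2.imwrite("pics/clipcrop_s.png",cv2.resize(im[225:295,305:405],(800,560),interpolation=cv2.INTER_CUBIC))
cv2.imwrite("pics/pincrop_s.png",cv2.resize(im[115:190,225:325],(800,600),interpolation=cv2.INTER_CUBIC))
E
```

```text
(no output)
```

View pics/clipcrop.png

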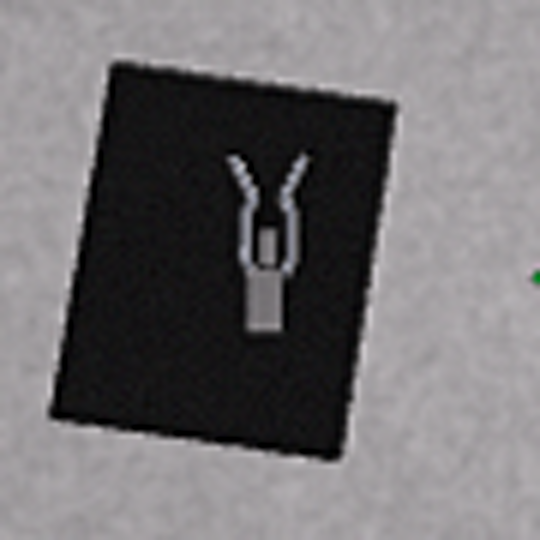

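View pics/pincrop.png

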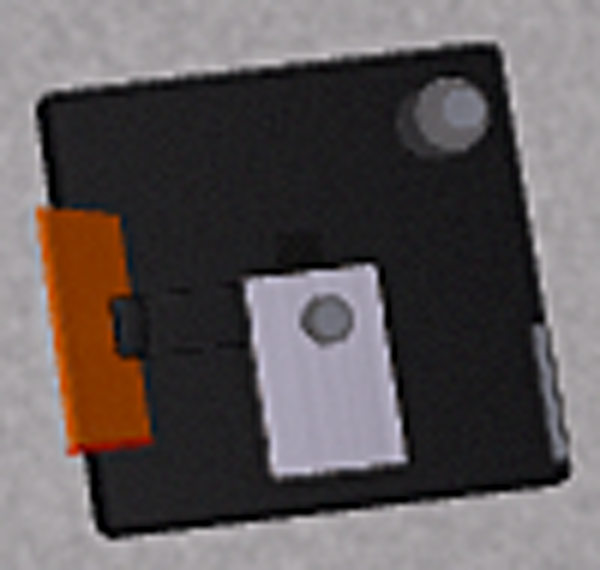

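View pics/pincrop_s.png

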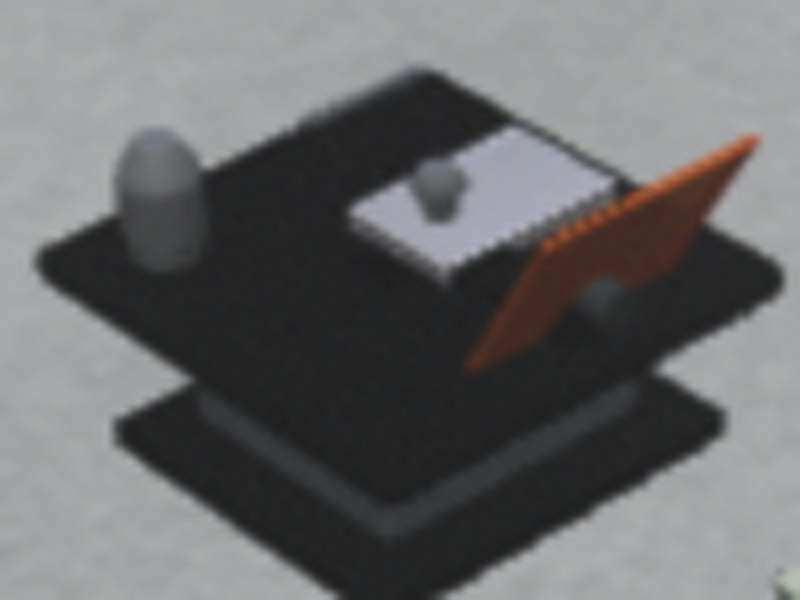

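View pics/clipcrop_s.png

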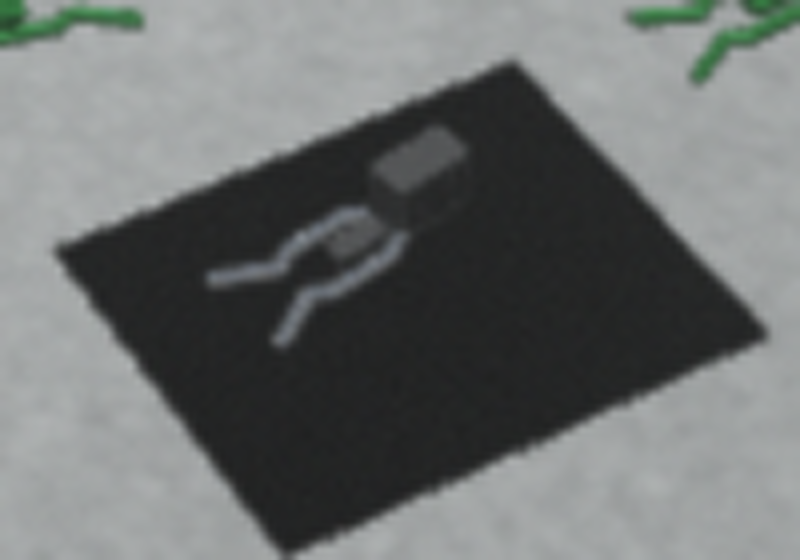

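The crops confirm it: the grey clip lies on the mat with its grip at crop (264,300) and its mouth pointing up the image. The pin head is at crop (328,318) and the plate is the bright quadrilateral below it. Next I measure both.

```bash
python3 - <<'E'
from h import *
im=cv2.imread("pics/top0.png"); c=vision.calibration("top"); cs=vision.calibration("scene")
def up(cx,cy,x0,y0,s=6): return (x0+(cx+.5)/s-.5, y0+(cy+.5)/s-.5)
g=lambda x,y,z:ray(c,up(x,y,230,170),z)
P=lambda x,y,z:ray(c,up(x,y,380,185),z)
cor=[g(*q,.026) for q in((246,270),(283,270),(283,333),(246,333))]
print("grip sizes mm",[round(1e3*np.linalg.norm(cor[i]-cor[(i+1)%4]),1) for i in range(4)])
G=np.mean(cor,0); T=(g(232,157,.007)+g(306,157,.007))/2
print("grip",G.round(4),"tipmid",T.round(4),"dist",np.linalg.norm((T-G)[:2]),"yaw",np.degrees(np.arctan2(T[1]-G[1],T[0]-G[0])))
th=(g(255,200,.007)+g(288,200,.007))/2; print("throat",th.round(4),np.linalg.norm((th-G)[:2]))
# plate by mask
hsv=cv2.cvtColor(im,cv2.COLOR_BGR2HSV); m=((im.min(2)>140)).astype(np.uint8); roi=np.zeros_like(m); roi[222:272,415:455]=1
ct=max(cv2.findContours(m*roi,cv2.RETR_EXTERNAL,cv2.CHAIN_APPROX_NONE)[0],key=cv2.contourArea)
box=cv2.boxPoints(cv2.minAreaRect(ct)); pc=[ray(c,q,.084) for q in box]
print("plate box",box.round(1).tolist(),[round(1e3*np.linalg.norm(pc[i]-pc[(i+1)%4]),1) for i in range(4)],np.mean(pc,0).round(4))
pm=[P(*q,.084) for q in((244,281),(378,263),(408,463),(270,481))]
print("plate man",[round(1e3*np.linalg.norm(pm[i]-pm[(i+1)%4]),1) for i in range(4)],np.mean(pm,0).round(4))
ax=(pm[0]+pm[1]-pm[2]-pm[3])/2; yaw=np.arctan2(ax[1],ax[0]); print("plate yaw",np.degrees(yaw))
for i in range(4):
  d=pc[i]-pc[(i+1)%4];print(round(np.degrees(np.arctan2(d[1],d[0])),2),end=" ")
H=P(329,318,.102); print("\npin head",H.round(4),"pin by plate",(np.mean(pm,0)+.018*np.array([np.cos(yaw),np.sin(yaw),0])).round(4))
# scene check
def sp(x,y,x0,y0,z,s=8): return ray(cs,up(x,y,x0,y0,s),z)
print("scene head top centre",sp(438,172,225,115,.102).round(4)," grip top",sp(419,157,305,225,.026).round(4))
print("scene plate corner",[sp(*q,225,115,.084).round(4) for q in((348,210),(515,128),(618,185),(443,270))])
print([p.round(4) for p in pm])
o=P(462,108,.125);print("obj",o)
sb=[ray(c,q,.034) for q in((333,243),(357,243),(357,283),(333,283))];print("slidebox",np.round(sb,3).tolist())
E
```

```text
grip sizes mm [np.float64(14.7), np.float64(25.2), np.float64(14.7), np.float64(25.2)]
grip [0.5397 0.1723 0.026 ] tipmid [0.6014 0.1733 0.007 ] dist 0.061689865663913976 yaw 0.8566545023281747
throat [0.5836 0.1721 0.007 ] 0.04386098887925019
plate box [[420.29998779296875, 231.60000610351562], [441.8999938964844, 228.1999969482422], [446.8999938964844, 261.1000061035156], [425.3999938964844, 264.3999938964844]] [np.float64(49.1), np.float64(73.3), np.float64(48.5), np.float64(73.2)] [ 0.471  -0.1902  0.084 ]
plate man [np.float64(50.6), np.float64(74.3), np.float64(51.5), np.float64(74.1)] [ 0.4704 -0.1905  0.084 ]
plate yaw 5.318033600071815
98.23 5.89 -81.88 -173.68 
pin head [ 0.489  -0.1878  0.102 ] pin by plate [ 0.4883 -0.1888  0.084 ]
scene head top centre [ 0.49   -0.1864  0.102 ]  grip top [0.5399 0.1721 0.026 ]
scene plate corner [array([ 0.5102, -0.2098,  0.084 ]), array([ 0.4386, -0.2178,  0.084 ]), array([ 0.4328, -0.168 ,  0.084 ]), array([ 0.5061, -0.1619,  0.084 ])]
[array([ 0.5042, -0.1619,  0.084 ]), array([ 0.5105, -0.2122,  0.084 ]), array([ 0.4365, -0.2195,  0.084 ]), array([ 0.4304, -0.1684,  0.084 ])]
obj [ 0.56226297 -0.23246798  0.125     ]
slidebox [[0.483, 0.032, 0.034], [0.482, -0.025, 0.034], [0.39, -0.023, 0.034], [0.39, 0.033, 0.034]]
```

```bash
cat > d.py <<'E'
from h import *
import sys
from scipy.spatial.transform import Rotation as R
# usage: d.py x y z yaw(of clip x axis, deg)
s=env.observe(); r=R.from_rotvec(s["ee_rot"]).as_matrix()
print("t",round(s["time_s"],2),"pos",s["eef_pos"].round(4),"F",s["ft_force"].round(2),"w",round(s["gripper_width"],3),"toolx",r[:,0].round(3),"tooly",r[:,1].round(3),"z",r[:,2].round(3),"q",s["joint_pos"].round(2))
if len(sys.argv)>1:
    t=np.array(list(map(float,sys.argv[1:4]))); yaw=np.radians(float(sys.argv[4]))
    d=r.T@(t-s["eef_pos"])*1e3
    # clip x axis = -+ tool y (tool x along clip y)
    a=np.degrees(np.arctan2(r[1,1],r[0,1]))
    for off in(0,180):
        dy=(np.degrees(yaw)+off-a+180)%360-180
        print("clipx",["+","-"][off>0],"tooly: turn",round(-dy,2))
    print("tool shift mm",d.round(1),"world mm",((t-s["eef_pos"])*1e3).round(1))
E
python3 d.py 0.54 0.172 0.15 1
```

```text
t 0.15 pos [0.2637 0.5664 0.2528] F [ 0.22 -0.5   0.07] w 0.998 toolx [ 0.422  0.907 -0.001] tooly [ 0.907 -0.422 -0.   ] z [-0.    -0.001 -1.   ] q [ 1.04  0.49  1.35 -0.    1.3  -0.1 ]
clipx + tooly: turn -25.97
clipx - tooly: turn 154.03
tool shift mm [-240.8  417.   103. ] world mm [ 276.3 -394.4 -102.8]
```

```bash
python3 -m inch '[[0,-28,48,8,0],[0,-28,48,8,0],[0,-28,48,8,0],[0,-28,48,8,0],[0,-28,48,8,0],[0,-28,48,8,0],[0,-28,48,8,0],[0,0,0,0,-10],[0,0,0,0,-10],[0,0,0,0,-6],[0,0,0,0,0]]' 60; python3 d.py 0.54 0.172 0.15 1
```

```text
time_s: 1.52
eef_pos: [0.4924, 0.2363, 0.1933]
ee_rot: [-2.186, -2.255, 0.003]
ft_force: [0.1, -0.1, -0.0]
gripper_width: 0.998
t 1.52 pos [0.4924 0.2363 0.1933] F [ 0.1  -0.08 -0.  ] w 0.998 toolx [-0.031  1.    -0.001] tooly [ 1.     0.031 -0.002] z [-0.002 -0.001 -1.   ] q [ 0.34  0.45  1.61  0.    1.08 -1.26]
clipx + tooly: turn 0.76
clipx - tooly: turn -179.24
tool shift mm [-65.7  45.7  43.2] world mm [ 47.6 -64.3 -43.3]
```

```bash
python3 -m inch '[[0,-34,24,16,0.8],[0,-33,22,16,0],[0,0,0,0,0],[0,0,0,0,0]]'; python3 d.py 0.54 0.172 0.03 1; python3 - <<'E'
from h import *
c=vision.calibration("wrist"); cv2.imwrite("pics/w1.png",vision.snapshot("wrist")[:,:,::-1])
print(proj(c,[[.5397,.1723,.026],[.6014,.1733,.007]]))
E
```

```text
time_s: 2.02
eef_pos: [0.5408, 0.1696, 0.1605]
ee_rot: [-2.213, -2.228, 0.002]
ft_force: [-0.3, 0.2, 0.3]
gripper_width: 1.002
t 2.02 pos [0.5408 0.1696 0.1605] F [-0.29  0.21  0.33] w 1.002 toolx [-0.007  1.    -0.   ] tooly [ 1.     0.007 -0.001] z [-0.001 -0.    -1.   ] q [ 0.2   0.52  1.6   0.    1.03 -1.38]
clipx + tooly: turn -0.6
clipx - tooly: turn 179.4
tool shift mm [  2.5  -0.6 130.5] world mm [  -0.8    2.4 -130.5]
[[319.60342292 196.08973411]
 [319.81942155 252.61589836]]
```

View pics/w1.png

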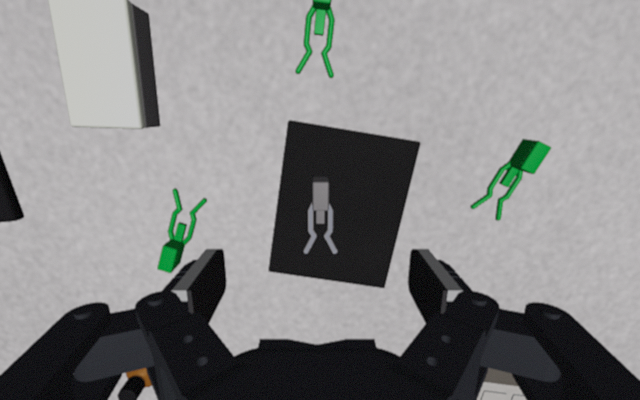

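Wrist view: grip at (320,197) and mouth tips around (320,253), within a pixel or so of the predicted positions. Descending.

```bash
python3 -m inch '[[0.3,2.5,-0.5,45,-0.5],[0.5,0,0,40,0],[0.5,0,0,25,0],[0.5,0,0,10,0],[0.5,0,0,0,0],[0.5,0,0,0,0]]' 50; python3 d.py 0.54 0.172 0.030 1
```

```text
time_s: 2.82
eef_pos: [0.5408, 0.1769, 0.0416]
ee_rot: [2.2, 2.239, 0.008]
ft_force: [0.6, -0.0, 0.5]
gripper_width: 0.498
t 2.83 pos [0.5408 0.1769 0.0416] F [ 0.64 -0.01  0.49] w 0.498 toolx [-0.018  1.     0.002] tooly [1.    0.018 0.006] z [ 0.006  0.002 -1.   ] q [ 0.21  0.7   1.68  0.    0.76 -1.38]
clipx + tooly: turn 0.01
clipx - tooly: turn -179.99
tool shift mm [-4.9 -1.  11.6] world mm [ -0.8  -4.9 -11.6]
```

```bash
python3 -m inch '[[0.5,-4.5,-1,0,0],[0.5,0,0,0,0],[0.5,0,0,0,0]]' 50; python3 d.py 0.54 0.172 0.030 1
```

```text
time_s: 3.2
eef_pos: [0.5408, 0.1722, 0.0435]
ee_rot: [2.199, 2.237, 0.012]
ft_force: [-0.7, -0.5, -0.1]
gripper_width: 0.5
t 3.2 pos [0.5408 0.1722 0.0435] F [-0.75 -0.49 -0.14] w 0.5 toolx [-0.017  1.     0.002] tooly [1.    0.017 0.009] z [ 0.008  0.002 -1.   ] q [ 0.2   0.69  1.69  0.    0.76 -1.39]
clipx + tooly: turn -0.0
clipx - tooly: turn 180.0
tool shift mm [-0.2 -0.9 13.5] world mm [ -0.8  -0.2 -13.5]
```

```bash
python3 -m inch '[[0.5,0,-1,7,0],[0.5,0,0,5,0],[0.5,0,0,0,0],[0.5,0,0,0,0]]' 50; python3 d.py 0.54 0.172 0.030 1
```

```text
time_s: 3.7
eef_pos: [0.5397, 0.1722, 0.0304]
ee_rot: [2.199, 2.237, 0.011]
ft_force: [0.2, 0.5, 0.2]
gripper_width: 0.505
t 3.7 pos [0.5397 0.1722 0.0304] F [0.15 0.46 0.24] w 0.505 toolx [-0.017  1.     0.002] tooly [1.    0.017 0.008] z [ 0.008  0.002 -1.   ] q [ 0.2   0.71  1.69  0.    0.73 -1.39]
clipx + tooly: turn -0.01
clipx - tooly: turn 179.99
tool shift mm [-0.2  0.3  0.4] world mm [ 0.3 -0.2 -0.4]
```

```bash
python3 -m inch '[[0.9,0,0,0,0],[1,0,0,0,0],[1,0,0,0,0],[1,0,0,0,0],[1,0,0,0,0],[1,0,0,0,0]]' 50; python3 d.py 0.54 0.172 0.030 1;  python3 - <<'E'
from h import *
cv2.imwrite("pics/w2.png",vision.snapshot("wrist")[:,:,::-1])
E
```

```text
time_s: 4.45
eef_pos: [0.5399, 0.1723, 0.0307]
ee_rot: [2.199, 2.237, 0.012]
ft_force: [0.2, -0.8, -0.6]
gripper_width: 0.146
t 4.45 pos [0.5399 0.1723 0.0307] F [ 0.19 -0.76 -0.61] w 0.146 toolx [-0.017  1.     0.002] tooly [1.    0.017 0.008] z [ 0.008  0.002 -1.   ] q [ 0.2   0.71  1.69  0.    0.73 -1.39]
clipx + tooly: turn -0.01
clipx - tooly: turn 179.99
tool shift mm [-0.3  0.1  0.7] world mm [ 0.1 -0.3 -0.7]
```

View pics/w2.png

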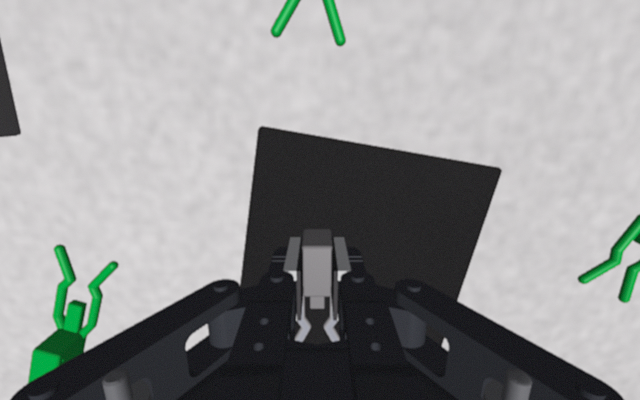

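Gripped: the opening corresponds to about 12–14 mm, and the wrist view shows the pads on the grip. Lift and check.

```bash
python3 -m inch '[[1,0,0,-10,0],[1,0,0,-40,0],[1,0,0,-60,0],[1,0,0,-50,0],[1,0,0,0,0],[1,0,0,0,0]]' 50; python3 d.py 0.406 -0.196 0.2 5.7;  python3 - <<'E'
from h import *
cv2.imwrite("pics/w3.png",vision.snapshot("wrist")[:,:,::-1])
E
```

```text
time_s: 5.25
eef_pos: [0.538, 0.1718, 0.198]
ee_rot: [2.199, 2.237, 0.012]
ft_force: [-0.6, -0.8, -1.3]
gripper_width: 0.153
t 5.25 pos [0.538  0.1718 0.198 ] F [-0.61 -0.77 -1.34] w 0.153 toolx [-0.017  1.     0.002] tooly [1.    0.017 0.009] z [ 0.009  0.002 -1.   ] q [ 0.2   0.47  1.57  0.    1.09 -1.39]
clipx + tooly: turn -4.71
clipx - tooly: turn 175.29
tool shift mm [-365.4 -138.3   -4. ] world mm [-132.  -367.8    2. ]
```

View pics/w3.png

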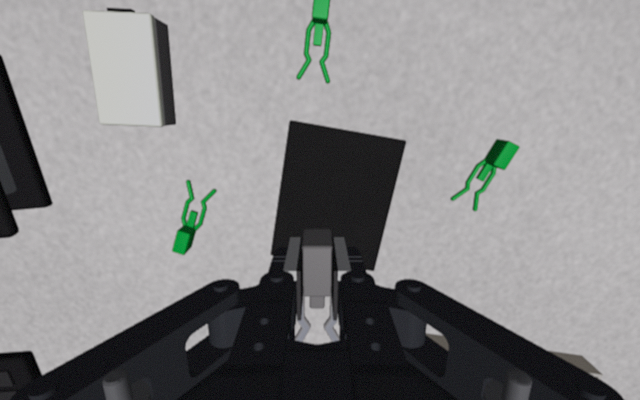

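The clip came up with the jaws, in the same place in the picture (grip ~(317,265)), and the mat is empty. Carry across.

```bash
python3 -m inch '[[1,-30,-12,-2,0],[1,-50,-19,0,0],[1,-50,-19,0,0],[1,-50,-19,0,0],[1,-50,-19,0,0],[1,-50,-19,0,0],[1,-40,-15,0,0],[1,-20,-8,0,0],[1,0,0,0,0],[1,0,0,0,0]]' 50; python3 d.py 0.406 -0.196 0.2 5.7
```

```text
time_s: 6.55
eef_pos: [0.4062, -0.1787, 0.1887]
ee_rot: [-2.194, -2.234, -0.0]
ft_force: [1.0, 0.7, -1.6]
gripper_width: 0.153
t 6.55 pos [ 0.4062 -0.1787  0.1887] F [ 0.99  0.71 -1.63] w 0.153 toolx [-0.018  1.     0.008] tooly [ 1.     0.018 -0.007] z [-0.007  0.008 -1.   ] q [-0.55  0.34  1.85  0.    0.97 -2.14]
clipx + tooly: turn -4.66
clipx - tooly: turn 175.34
tool shift mm [-17.3  -0.6 -11.4] world mm [ -0.2 -17.3  11.3]
```

```bash
python3 -m inch '[[1,-8,0,0,-4.6],[1,-8,0,0,0],[1,0,0,0,0],[1,0,0,0,0]]' 50; python3 d.py 0.406 -0.196 0.113 5.7
```

```text
time_s: 7.05
eef_pos: [0.4076, -0.1923, 0.1877]
ee_rot: [-2.099, -2.32, -0.001]
ft_force: [0.5, 0.6, -0.0]
gripper_width: 0.149
t 7.05 pos [ 0.4076 -0.1923  0.1877] F [ 0.46  0.57 -0.04] w 0.149 toolx [-0.1    0.995  0.01 ] tooly [ 0.995  0.1   -0.008] z [-0.009  0.009 -1.   ] q [-0.58  0.35  1.83  0.    0.97 -2.25]
clipx + tooly: turn 0.03
clipx - tooly: turn -179.97
tool shift mm [-4.3 -1.3 74.7] world mm [ -1.6  -3.7 -74.7]
```

```bash
python3 -m inch '[[1,-4,-1,20,0],[1,0,0,25,0],[1,0,0,15,0],[1,0,0,6,0],[1,0,0,0,0],[1,0,0,0,0]]' 50; python3 d.py 0.406 -0.196 0.113 5.7; python3 - <<'E'
from h import *
for n in("top","scene"):
  im=vision.snapshot(n)[:,:,::-1]; cv2.imwrite(f"pics/{n}2.png",im)
  y,x=(180,380) if n=="top" else (110,225)
  cv2.imwrite(f"pics/{n}2c.png",cv2.resize(im[y:y+100,x:x+110],(660,600),interpolation=cv2.INTER_CUBIC))
E
```

```text
time_s: 7.8
eef_pos: [0.4073, -0.1949, 0.121]
ee_rot: [-2.103, -2.319, -0.002]
ft_force: [0.1, 0.6, -1.0]
gripper_width: 0.151
t 7.8 pos [ 0.4073 -0.1949  0.121 ] F [ 0.1   0.6  -1.03] w 0.151 toolx [-0.097  0.995  0.009] tooly [ 0.995  0.097 -0.006] z [-0.007  0.008 -1.   ] q [-0.58  0.46  1.9   0.    0.79 -2.25]
clipx + tooly: turn -0.11
clipx - tooly: turn 179.89
tool shift mm [-1.1 -1.4  8. ] world mm [-1.3 -1.1 -8. ]
```

View pics/top2c.png

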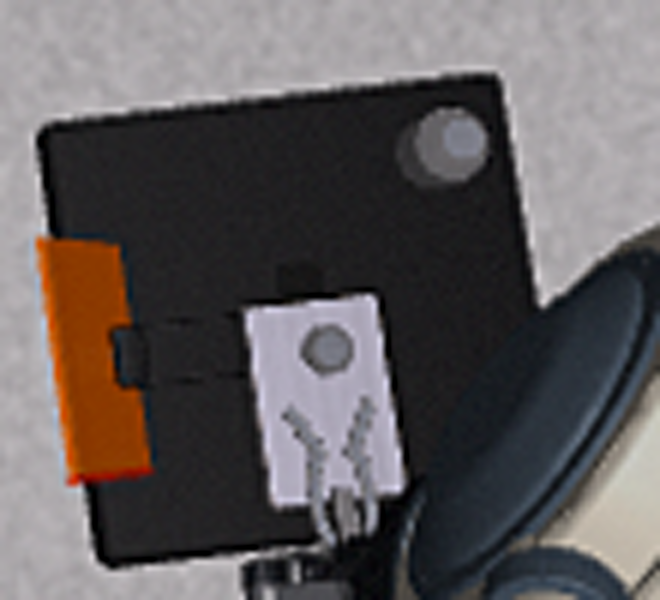

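View pics/scene2c.png

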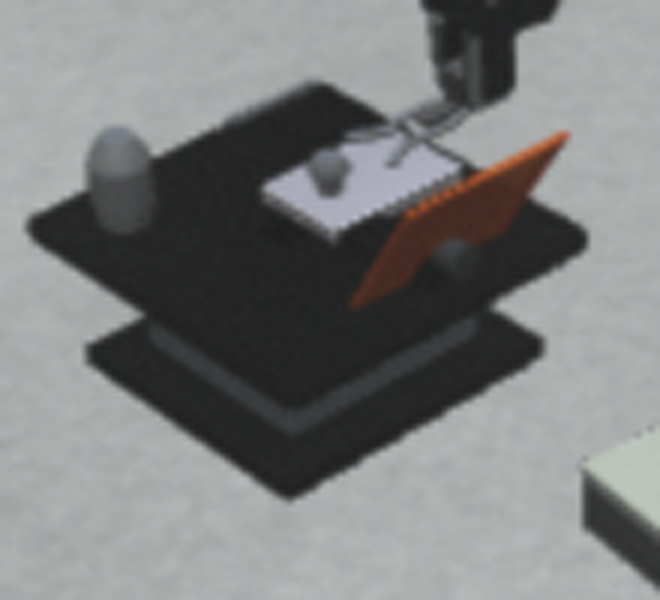

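```bash
python3 - <<'E'
from h import *
c=vision.calibration("top")
def up(cx,cy): return (380+(cx+.5)/6-.5, 180+(cy+.5)/6-.5)
zu=.121-.0265+.003
q=lambda x,y,z=zu: ray(c,up(x,y),z)
H=q(328,348,.102); u=np.array([np.cos(np.radians(5.7)),np.sin(np.radians(5.7))]); n=np.array([-u[1],u[0]])
for name,p in dict(tipL=q(288,408),tipR=q(368,400),thL=q(323,455),thR=q(350,452),nose=q(344,505),wL=q(316,500),wR=q(374,495)).items():
    d=(p-H)[:2]; print(name,p.round(4),"along",round(1e3*d@u,1),"lat",round(1e3*d@n,1))
t=np.array([.4073,-.1949]); d=t-H[:2]; print("H",H.round(4),"tcp along",d@u*1e3,"lat",d@n*1e3)
E
```

```text
tipL [ 0.4675 -0.1731  0.0975] along -19.9 lat 16.4
tipR [ 0.4702 -0.2024  0.0975] along -20.2 lat -13.0
thL [ 0.4504 -0.185   0.0975] along -38.1 lat 6.2
thR [ 0.4514 -0.1949  0.0975] along -38.1 lat -3.7
nose [ 0.4323 -0.1918  0.0975] along -56.8 lat 1.3
wL [ 0.4342 -0.1817  0.0975] along -53.9 lat 11.1
wR [ 0.4358 -0.2028  0.0975] along -54.4 lat -10.1
H [ 0.489  -0.1874  0.102 ] tcp along -82.00130833082619 lat 0.6453109237901224
```

```bash
python3 - <<'E'
import cv2
im=cv2.imread("pics/top2.png"); cv2.imwrite("pics/top2d.png",cv2.resize(im[225:275,415:455],(640,800)[::1] if 0 else (480,600),interpolation=cv2.INTER_LANCZOS4))
E
```

```text
(no output)
```

View pics/top2d.png

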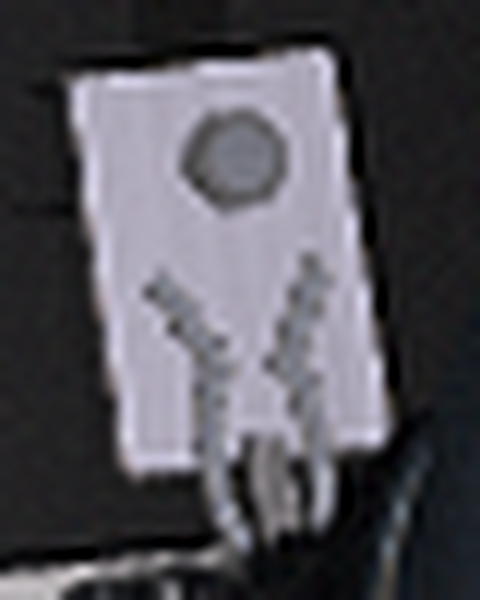

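Tips are at detail crop (160,290) and (318,265), straddling the pin head at (236,158). The clip axis lies about 1.2 mm to +y of the pin axis, with tips about 20 mm short. I'll correct that and lower to push height.

```bash
python3 -m inch '[[1,-1.2,0,4,0],[1,0,0,3,0],[1,0,0,0,0],[1,0,0,0,0]]' 50; python3 d.py 0.406 -0.196 0.1125 5.7
```

```text
time_s: 8.4
eef_pos: [0.4077, -0.1964, 0.114]
ee_rot: [-2.104, -2.32, -0.002]
ft_force: [-0.4, -0.3, -1.1]
gripper_width: 0.149
t 8.4 pos [ 0.4077 -0.1964  0.114 ] F [-0.45 -0.32 -1.12] w 0.149 toolx [-0.097  0.995  0.008] tooly [ 0.995  0.097 -0.005] z [-0.006  0.007 -1.   ] q [-0.58  0.47  1.91  0.    0.77 -2.25]
clipx + tooly: turn -0.12
clipx - tooly: turn 179.88
tool shift mm [ 0.5 -1.6  1.5] world mm [-1.7  0.4 -1.5]
```

```bash
python3 -m inch '[[1,0,4,1,0],[1,0,4,0,0],[1,0,3,0,0],[1,0,0,0,0]]' 50; python3 d.py
```

```text
time_s: 8.9
eef_pos: [0.4197, -0.1953, 0.113]
ee_rot: [-2.105, -2.32, -0.002]
ft_force: [-0.5, 0.4, 0.1]
gripper_width: 0.151
t 8.9 pos [ 0.4197 -0.1953  0.113 ] F [-0.45  0.44  0.09] w 0.151 toolx [-0.097  0.995  0.008] tooly [ 0.995  0.097 -0.005] z [-0.006  0.007 -1.   ] q [-0.57  0.49  1.89  0.    0.78 -2.24]
```

```bash
python3 -m inch '[[1,0,4,0,0],[1,0,4,0,0],[1,0,3,0,0],[1,0,0,0,0]]' 50; python3 d.py;python3 -m inch '[[1,0,2,0,0],[1,0,2,0,0],[1,0,0,0,0]]' 50; python3 d.py
```

```text
time_s: 9.4
eef_pos: [0.4315, -0.1941, 0.113]
ee_rot: [-2.105, -2.32, -0.002]
ft_force: [0.4, -0.6, -0.9]
gripper_width: 0.153
t 9.4 pos [ 0.4315 -0.1941  0.113 ] F [ 0.38 -0.57 -0.87] w 0.153 toolx [-0.097  0.995  0.008] tooly [ 0.995  0.097 -0.005] z [-0.006  0.007 -1.   ] q [-0.55  0.5   1.86  0.    0.79 -2.22]
time_s: 9.78
eef_pos: [0.4356, -0.1937, 0.1129]
ee_rot: [-2.104, -2.32, -0.002]
ft_force: [0.3, 0.3, -0.6]
gripper_width: 0.152
t 9.78 pos [ 0.4356 -0.1937  0.1129] F [ 0.29  0.33 -0.57] w 0.152 toolx [-0.097  0.995  0.008] tooly [ 0.995  0.097 -0.005] z [-0.006  0.007 -1.   ] q [-0.55  0.5   1.85  0.    0.8  -2.22]
```

```bash
python3 -m inch '[[1,0,2,0,0],[1,0,2,0,0],[1,0,0,0,0]]' 50; python3 d.py;python3 -m inch '[[1,0,2,0,0],[1,0,2,0,0],[1,0,0,0,0]]' 50; python3 d.py
```

```text
time_s: 10.15
eef_pos: [0.4394, -0.1935, 0.1128]
ee_rot: [-2.104, -2.32, -0.001]
ft_force: [-0.5, -3.3, -2.2]
gripper_width: 0.145
t 10.15 pos [ 0.4394 -0.1935  0.1128] F [-0.5  -3.35 -2.18] w 0.145 toolx [-0.097  0.995  0.008] tooly [ 0.995  0.097 -0.006] z [-0.007  0.007 -1.   ] q [-0.54  0.5   1.84  0.    0.8  -2.21]
time_s: 10.52
eef_pos: [0.4421, -0.193, 0.1126]
ee_rot: [-2.103, -2.318, 0.001]
ft_force: [-1.9, -3.5, 1.4]
gripper_width: 0.152
t 10.53 pos [ 0.4421 -0.193   0.1126] F [-1.9  -3.5   1.37] w 0.152 toolx [-0.097  0.995  0.008] tooly [ 0.995  0.097 -0.009] z [-0.009  0.007 -1.   ] q [-0.54  0.51  1.84  0.    0.81 -2.21]
```

The lateral force of −3.4 N means the right leg touches first, so the clip is a bit too far +y. Shift −x slightly.

```bash
python3 -m inch '[[1,-1,0,0,0],[1,0,0,0,0]]' 50; python3 d.py;python3 -m inch '[[1,0,2,0,0],[1,0,0,0,0]]' 50; python3 d.py
```

```text
time_s: 10.78
eef_pos: [0.442, -0.1938, 0.1126]
ee_rot: [-2.102, -2.318, 0.001]
ft_force: [-2.0, -0.9, 0.8]
gripper_width: 0.151
t 10.78 pos [ 0.442  -0.1938  0.1126] F [-2.01 -0.87  0.8 ] w 0.151 toolx [-0.097  0.995  0.009] tooly [ 0.995  0.097 -0.009] z [-0.01   0.008 -1.   ] q [-0.54  0.51  1.84  0.    0.81 -2.21]
time_s: 11.02
eef_pos: [0.4433, -0.1933, 0.1124]
ee_rot: [-2.101, -2.317, 0.002]
ft_force: [-2.1, -1.8, 0.7]
gripper_width: 0.155
t 11.03 pos [ 0.4433 -0.1933  0.1124] F [-2.06 -1.78  0.66] w 0.155 toolx [-0.097  0.995  0.01 ] tooly [ 0.995  0.097 -0.011] z [-0.011  0.008 -1.   ] q [-0.54  0.51  1.83  0.    0.81 -2.21]
```

```bash
python3 -m inch '[[1,-0.8,3,0,0],[1,0,3,-0.3,0]]' 50; python3 d.py
```

```text
time_s: 11.28
eef_pos: [0.4477, -0.1929, 0.1121]
ee_rot: [-2.098, -2.314, 0.004]
ft_force: [-7.2, -3.2, -1.6]
gripper_width: 0.153
t 11.28 pos [ 0.4477 -0.1929  0.1121] F [-7.2  -3.21 -1.58] w 0.153 toolx [-0.097  0.995  0.011] tooly [ 0.995  0.098 -0.014] z [-0.015  0.01  -1.   ] q [-0.53  0.51  1.82  0.    0.83 -2.2 ]
```

```bash
python3 -m inch '[[1,0,3,0,0],[1,0,3,-0.3,0]]' 50; python3 d.py
```

```text
time_s: 11.52
eef_pos: [0.4525, -0.192, 0.112]
ee_rot: [-2.096, -2.312, 0.006]
ft_force: [-7.0, -3.3, 2.0]
gripper_width: 0.147
t 11.53 pos [ 0.4525 -0.192   0.112 ] F [-7.01 -3.32  1.98] w 0.147 toolx [-0.098  0.995  0.013] tooly [ 0.995  0.098 -0.017] z [-0.018  0.011 -1.   ] q [-0.52  0.52  1.81  0.    0.84 -2.19]
```

The pin is sliding (about 7 N). Continue with fewer, larger rows and raise slightly, because the tool is pitching a little.

```bash
python3 -m inch '[[1,-1.2,4,-1,0],[1,-0.3,4,-0.4,0]]' 50; python3 d.py
```

```text
time_s: 11.78
eef_pos: [0.4587, -0.1919, 0.1125]
ee_rot: [-2.093, -2.309, 0.009]
ft_force: [-7.6, -2.0, 0.5]
gripper_width: 0.148
t 11.78 pos [ 0.4587 -0.1919  0.1125] F [-7.6  -2.01  0.51] w 0.148 toolx [-0.098  0.995  0.015] tooly [ 0.995  0.098 -0.021] z [-0.023  0.013 -1.   ] q [-0.52  0.53  1.79 -0.    0.85 -2.19]
```

```bash
python3 -m inch '[[1,-0.6,5,-0.7,0],[1,-0.3,5,-0.4,0]]' 50; python3 d.py
```

```text
time_s: 12.02
eef_pos: [0.4667, -0.191, 0.1127]
ee_rot: [-2.089, -2.305, 0.012]
ft_force: [-5.9, -1.2, 0.9]
gripper_width: 0.15
t 12.03 pos [ 0.4667 -0.191   0.1127] F [-5.85 -1.2   0.94] w 0.15 toolx [-0.098  0.995  0.017] tooly [ 0.995  0.098 -0.026] z [-0.028  0.015 -1.   ] q [-0.51  0.53  1.77 -0.    0.87 -2.18]
```

```bash
python3 -m inch '[[1,-0.5,5,-1,0]]' 50; python3 d.py;  python3 -m inch '[[1,-0.3,5,-0.7,0]]' 50; python3 d.py
```

```text
time_s: 12.15
eef_pos: [0.4712, -0.1908, 0.1132]
ee_rot: [-2.088, -2.304, 0.013]
ft_force: [-3.5, -3.0, -0.7]
gripper_width: 0.152
t 12.15 pos [ 0.4712 -0.1908  0.1132] F [-3.53 -2.96 -0.67] w 0.152 toolx [-0.098  0.995  0.018] tooly [ 0.995  0.099 -0.028] z [-0.029  0.015 -0.999] q [-0.5   0.54  1.76 -0.    0.88 -2.17]
time_s: 12.28
eef_pos: [0.4766, -0.1906, 0.1138]
ee_rot: [-2.088, -2.304, 0.013]
ft_force: [0.6, -0.4, 0.2]
gripper_width: 0.148
t 12.28 pos [ 0.4766 -0.1906  0.1138] F [ 0.64 -0.44  0.17] w 0.148 toolx [-0.098  0.995  0.018] tooly [ 0.995  0.098 -0.028] z [-0.029  0.015 -0.999] q [-0.5   0.54  1.75 -0.    0.89 -2.17]
```

The force fell to zero, so I look before pushing on.

```bash
python3 - <<'E'
from h import *
for n in("top","scene"):
  im=vision.snapshot(n)[:,:,::-1]; cv2.imwrite(f"pics/{n}3.png",im)
  y,x=(205,405) if n=="top" else (110,240)
  cv2.imwrite(f"pics/{n}3c.png",cv2.resize(im[y:y+60,x:x+70],(700,600),interpolation=cv2.INTER_CUBIC))
E
python3 d.py
```

```text
t 12.38 pos [ 0.4768 -0.1905  0.1138] F [ 0.03 -0.5  -0.56] w 0.148 toolx [-0.098  0.995  0.018] tooly [ 0.995  0.099 -0.027] z [-0.029  0.015 -0.999] q [-0.5   0.54  1.75 -0.    0.89 -2.17]
```

View pics/top3c.png

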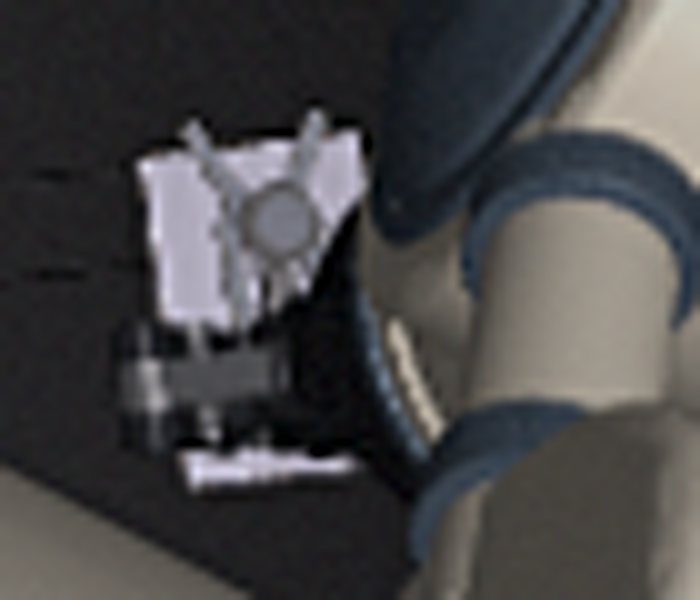

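View pics/scene3c.png

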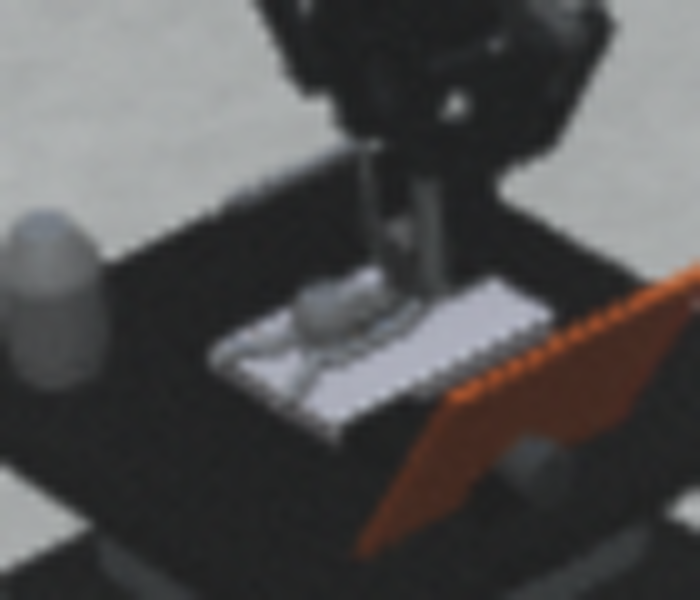

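```bash
python3 - <<'E'
from h import *
c=vision.calibration("top")
q=lambda x,y,z: ray(c,(405+(x+.5)/10-.5,205+(y+.5)/10-.5),z)
H=q(281,222,.102);u=np.array([np.cos(np.radians(5.6)),np.sin(np.radians(5.6))]); n=np.array([-u[1],u[0]])
print("pin",H.round(4)); t=np.array([.4768,-.1905]); d=t-H[:2]; print("tcp along",d@u*1e3,d@n*1e3)
for nm,p in dict(tL=q(192,128,.089),tR=q(318,118,.089),pe=q(250,143,.084)).items(): print(nm,round((p-H)[:2]@u*1e3,1),round((p-H)[:2]@n*1e3,1))
cs=vision.calibration("scene")
print("scene head",ray(cs,(240+(330+.5)/10-.5,110+(303+.5)/10-.5),.099).round(4))
E
```

```text
pin [ 0.5127 -0.185   0.102 ]
tcp along -36.28121105174786 -1.9506437901858757
tL 23.8 12.9
tR 23.1 -15.4
pe 19.6 -0.9
scene head [ 0.511  -0.1862  0.099 ]
```

The pin has slid about 24 mm. The tool sits about 36 mm behind its axis, so the throat has passed the neck and the nose is near. Creep in with small rows.

```bash
for i in 1; do :; done; python3 -m inch '[[1,0,1.5,0,0]]' 50 | grep -E "eef|force"; python3 -m inch '[[1,0,1,0,0]]' 50 | grep -E "eef|force"
```

```text
eef_pos: [0.4774, -0.1903, 0.1136]
ft_force: [-14.0, -5.0, 6.0]
eef_pos: [0.4773, -0.19, 0.1134]
ft_force: [-8.3, -3.5, 1.2]
```

```bash
python3 -m inch '[[1,0,1.3,-0.3,0]]' 50 | grep -E "eef|force"; python3 -m inch '[[1,0,1.5,-0.3,0]]' 50 | grep -E "eef|force"; python3 d.py
```

```text
eef_pos: [0.4774, -0.1898, 0.1134]
ft_force: [-9.8, -4.7, 1.1]
eef_pos: [0.4775, -0.1897, 0.1134]
ft_force: [-12.0, -7.3, 2.1]
t 12.88 pos [ 0.4775 -0.1897  0.1134] F [-11.98  -7.27   2.1 ] w 0.154 toolx [-0.099  0.995  0.02 ] tooly [ 0.994  0.1   -0.036] z [-0.038  0.016 -0.999] q [-0.49  0.55  1.74 -0.    0.9  -2.16]
```

A firm stop: 12–14 N with no further travel. Check pictures to tell nose contact from the throat.

```bash
python3 - <<'E'
from h import *
for n in("top","scene","wrist"):
  im=vision.snapshot(n)[:,:,::-1]; cv2.imwrite(f"pics/{n}4.png",im)
  y,x,h,w={"top":(210,412,42,36),"scene":(125,255,36,48),"wrist":(220,250,140,140)}[n]
  s={"top":14,"scene":15,"wrist":4}[n]
  cv2.imwrite(f"pics/{n}4c.png",cv2.resize(im[y:y+h,x:x+w],(w*s,h*s),interpolation=cv2.INTER_CUBIC))
E
```

```text
(no output)
```

View pics/top4c.png

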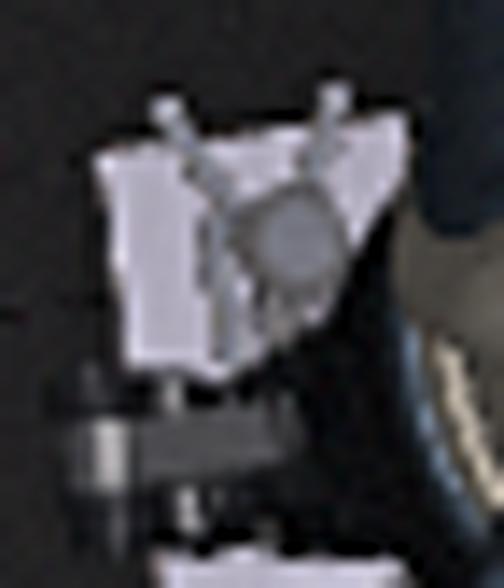

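View pics/scene4c.png

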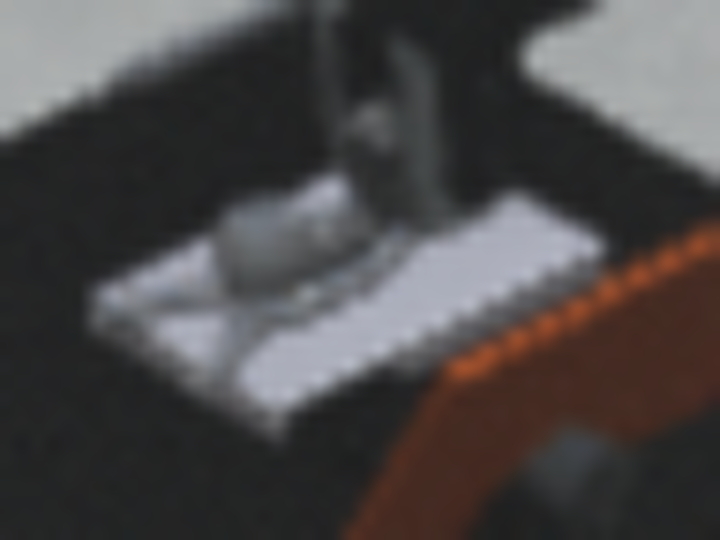

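View pics/wrist4c.png

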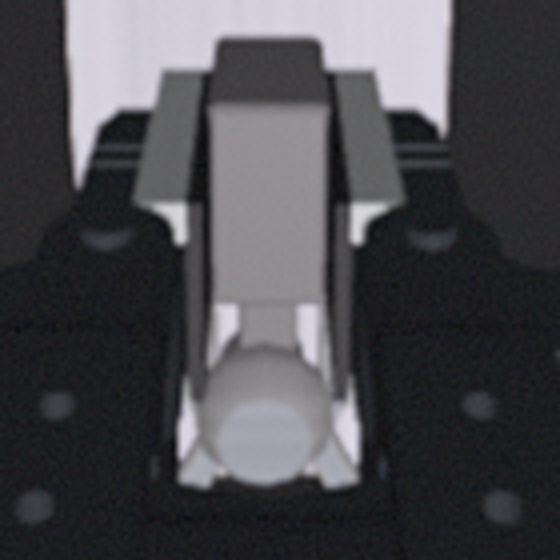

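```bash
python3 - <<'E'
from h import *
c=vision.calibration("wrist")
q=lambda x,y,z: ray(c,(250+(x+.5)/4-.5,220+(y+.5)/4-.5),z)
s=env.observe(); u=np.array([np.cos(np.radians(5.7)),np.sin(np.radians(5.7))]); n=np.array([-u[1],u[0]])
t=s["eef_pos"]; zt=t[2]-.0265+.022
for nm,p in dict(rear=q(270,105,zt),front=q(270,302,zt),head=q(266,441,.102)).items():
  d=(p-t)[:2]; print(nm,p.round(4),"rel tcp along",round(d@u*1e3,1),"lat",round(d@n*1e3,1))
L=q(201,420,.0985);R=q(332,420,.0985);print("head dia",np.linalg.norm(L-R)*1e3)
E
```

```text
rear [ 0.4645 -0.1905  0.109 ] rel tcp along -13.0 lat 0.5
front [ 0.4885 -0.1881  0.109 ] rel tcp along 11.0 lat 0.6
head [ 0.5118 -0.1861  0.102 ] rel tcp along 34.4 lat 0.2
head dia 16.653100195061185
```

The wrist view shows the head directly in front of the nose. Pin axis is about 35 mm ahead of the grip centre and 23.4 mm ahead of the grip's front face (home: 37.5 / 24.5). The throat would stop it at 44 mm or more, so the nose is home. Relax the push, ease down and let go.

```bash
python3 -m inch '[[1,-0.3,0,0,0],[1,0,0,0.8,0]]' 50 | grep -E "eef|force"; python3 -m inch '[[1,0,0,0,0],[0.85,0,0,0,0],[0.7,0,0,0,0],[0.6,0,0,0,0],[0.6,0,0,0,0]]' 20; python3 d.py; python3 - <<'E'
from h import *
im=vision.snapshot("wrist")[:,:,::-1]
cv2.imwrite("pics/wrist5c.png",cv2.resize(im[200:360,220:420],(800,640)[:2] if 0 else (750,600),interpolation=cv2.INTER_CUBIC))
E
```

```text
eef_pos: [0.4772, -0.19, 0.1127]
ft_force: [-1.8, -1.0, 0.4]
time_s: 13.9
eef_pos: [0.4781, -0.1901, 0.1128]
ee_rot: [-2.083, -2.301, 0.02]
ft_force: [0.4, 0.0, 0.3]
gripper_width: 0.399
t 13.9 pos [ 0.4781 -0.1901  0.1128] F [0.35 0.04 0.34] w 0.399 toolx [-0.099  0.995  0.019] tooly [ 0.994  0.099 -0.035] z [-0.036  0.016 -0.999] q [-0.49  0.55  1.74 -0.    0.9  -2.16]
```

View pics/wrist5c.png

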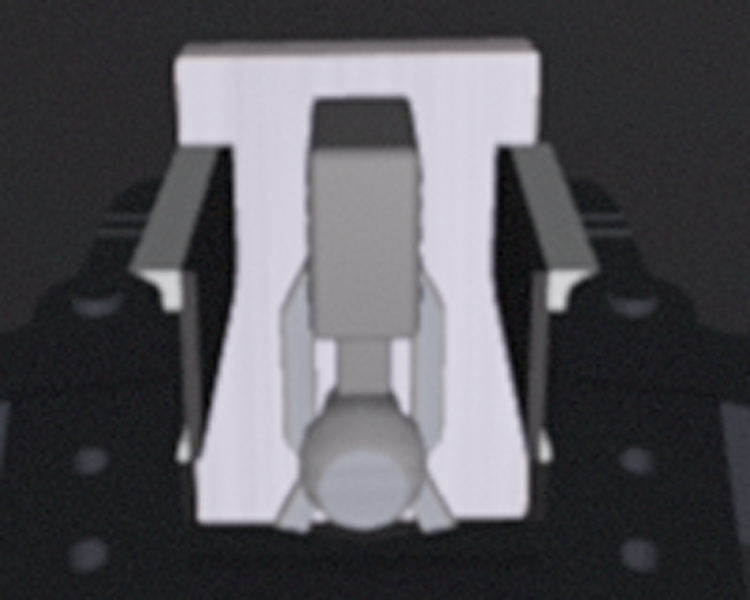

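The fingers are clear of the clip on both sides. It lies flat with its nose ending under the head at (365,400). Retreat upward and check from the cameras.

```bash
python3 -m inch '[[0.6,0,0,-15,0],[0.6,0,0,-35,0],[0.6,0,0,-35,0],[0.6,0,0,-25,0],[0.6,0,0,0,0],[0.6,0,0,0,0]]' 20; python3 - <<'E'
from h import *
c=vision.calibration("wrist"); np.save("cw.npy",[c],allow_pickle=True)
for n in("scene","wrist"):
  im=vision.snapshot(n)[:,:,::-1]; cv2.imwrite(f"pics/{n}6.png",im)
  if n=="scene": cv2.imwrite(f"pics/{n}6c.png",cv2.resize(im[120:170,250:310],(720,600),interpolation=cv2.INTER_CUBIC))
  else: cv2.imwrite(f"pics/{n}6c.png",cv2.resize(im[160:300,240:400],(640,560),interpolation=cv2.INTER_CUBIC))
E
```

```text
time_s: 14.7
eef_pos: [0.4823, -0.1919, 0.2305]
ee_rot: [-2.084, -2.303, 0.019]
ft_force: [-0.9, 0.5, -0.2]
gripper_width: 0.396
```

View pics/wrist6c.png

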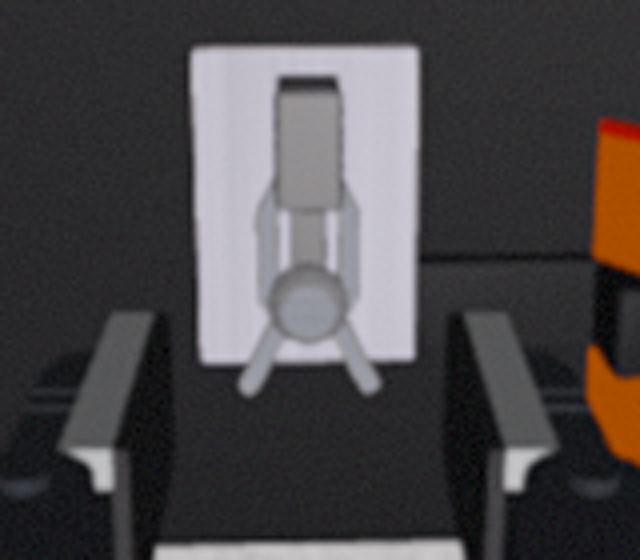

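View pics/scene6c.png

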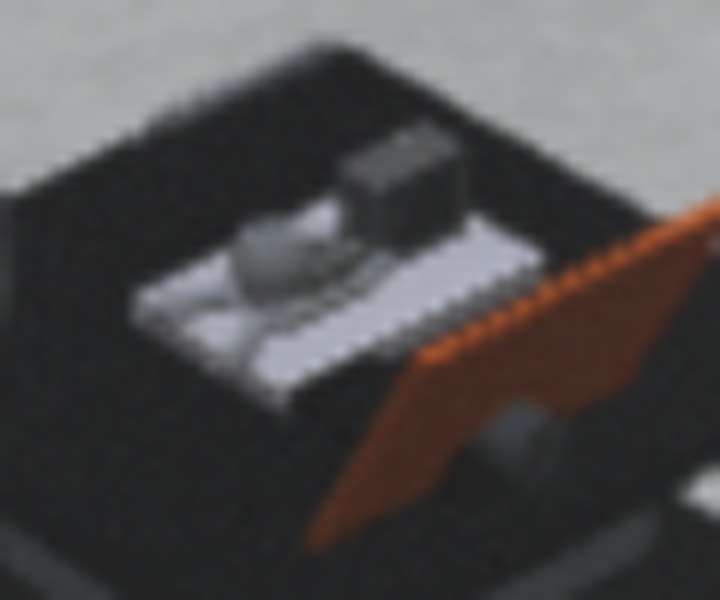

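```bash
python3 - <<'E'
from h import *
c=np.load("cw.npy",allow_pickle=True)[0]
q=lambda x,y,z: ray(c,(240+(x+.5)/4-.5,160+(y+.5)/4-.5),z)
u=np.array([np.cos(np.radians(5.7)),np.sin(np.radians(5.7))]); n=np.array([-u[1],u[0]])
H=q(309,304,.102)
for nm,p in dict(rear=q(308,91,.106),front=q(308,209,.106),pf=q(309,363,.084),pr=q(305,46,.084),tL=q(250,390,.087),tR=q(373,387,.087)).items():
  d=(p-H)[:2]; print(nm,"along pin",round(d@u*1e3,1),"lat",round(d@n*1e3,1))
E
```

```text
rear along pin -47.4 lat -0.3
front along pin -22.5 lat -0.3
pf along pin 21.3 lat 0.3
pr along pin -53.3 lat -0.6
tL along pin 26.7 lat -13.4
tR along pin 26.2 lat 15.2
```

```bash
python3 - <<'E'
from h import *
a=cv2.imread("pics/scene0.png").astype(int);b=cv2.imread("pics/scene6.png").astype(int)
for nm,(x0,y0,x1,y1) in dict(obj=(237,128,254,152),dropper=(234,220,256,250),slidebox=(320,174,366,208)).items():
  print(nm,np.abs(a-b)[y0:y1,x0:x1].mean().round(2))
env.job_done(); print(env.observe()["time_s"])
E
```

```text
obj 2.49
dropper 3.11
slidebox 3.82
the job is handed in; nothing more can be done
the job is handed in; nothing more can be done
```

The clip is on the pin and let go, and I handed the job in. The robot clock read 14.7 s after the retreat, well under the 51 s limit. No verdict is given.

**What I did:** I took the grey clip off the mat by its grip and lined its mouth up with the pin. I pushed it on along the slot; the pin slid about 24 mm under roughly 7 N. The force then fell to zero as the throat snapped past. It rose to a firm stop with no more travel, and the highest reading there was about 16 N. I then relaxed the push, opened the fingers and lifted clear.

**Last checks:**
- **Seating:** The close wrist view put the pin axis about 35 mm ahead of the grip centre, where home is 37.5 mm. That view also put the plate about 2 mm off, and correcting for it gives about 37 mm. The throat alone would have stopped the clip at 44 mm or more, so I take it as home.
- **Lie:** In the pictures the clip lies flat on the plate and is centred on the pin to within about 1 mm.
- **Bystanders:** The objective, dropper bottle and slide box look unchanged in the scene picture compared with the start.

**What was less clean:**
- **Readings short of nominal:** The leg tips read about 0.5 to 2.5 mm short of their home position. This is within what these pictures can resolve, but I could not see the nose touching the pin directly.
- **Force peaks:** I only read the force at the end of each move, so a short higher peak would not have shown.
- **Tool tilt:** The tool pitched up to about 0.04 rad during the push. The clip settled flat once released.

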